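# Block the contact gap and lift the contactor off its rail

## Task

Take the flat blade gauge (the one with the oblong head) out of the wooden rack and push its blade fully home into the contact gap in the top of the contactor, so that the contacts are blocked. Then take the contactor by the grip bar on its top, lift it straight up off the rail with the gauge still in it, and keep it steady and level about 10 cm above its place on the rail: finish while holding it there, do not set it down. Leave the pin gauge and the other things on the bench where they are.

Things in the scene. Friction and masses are not known exactly. Their poses are not given: they have to be found in the camera images.
- blade_gauge: 50 g flat blade gauge: oblong black head 34 (x) x 14 (y) x 36 (z) mm, below it a steel blade 24 wide (x), 4 thick (y), 32 mm long, the last 5 mm narrowing to 18 x 2 mm. Starts upright in one of the rack's two slots. Origin: centre of the head's underside (the shoulder that stops on the surface), z up; head z = 0 to 36 mm, blade z = 0 to -32 mm. Same when turned half round about z.
- rack: fixed wooden gauge rack, 140 (x) x 50 (y) x 45 (z) mm, origin at the centre of its underside; two slots 30 (x) x 8 (y) mm, 40 mm deep, in its top at x = -35 and +35 mm. The gauges' heads rest on its top.
- contactor: 0.42 kg grey and black block 130 (x) x 70 (y) mm, flat top 60 mm above its origin; on it an upright grip bar along x, and the contact gap at the -x end. 96 mm high in all. Origin: centre of the underside of its feet, z up; 8 mm above the bench at the start. Rests on the seat's rail, feet straddling it with 2.5 mm play; lifts straight off. Centre of mass within 3 mm of the bar's centre, seen from above.
- gap_mouth (a point): centre of the mouth of the contact gap in the contactor's top face, between two copper strips: an upright slot 30 mm long (contactor x), 7 mm wide (contactor y), 40 mm deep. Lies 42 mm from the contactor's origin to -x, 60 mm above it; axes as the contactor's. With the gauge fully home its head's underside rests here.
- grip_bar (a point): point in the grip bar on the contactor's top, where to grip: the bar is 40 mm long (x), 16 mm thick (y) and stands 36 mm above the top face; this point is 22 mm above the top face (14 mm below the bar's top), at x = +2 mm. Axes as the contactor's; grip across y.
- seat: fixed steel base plate 190 (x) x 120 (y) x 6 mm with a rail 170 x 35 mm along x whose top is 16 mm above the bench, and an end stop 12 mm high on the rail at each end, 4 mm from the contactor's ends. Origin at the centre of the plate's underside, on the bench.
- screwdriver: screwdriver about 200 mm long lying on the bench between the two stations (bystander)
- breaker_two: white two-pole circuit breaker, 85 x 36 x 65 mm, on the bench (bystander)
- breaker_four: white four-pole circuit breaker, 85 x 72 x 65 mm, on the bench (bystander)
- pliers: pliers with two handles, about 195 mm long, lying on the bench (bystander)
- wrench: spanner 180 mm long lying on the bench (bystander)
- tape: black roll of tape, 90 mm across, 19 mm high (bystander)
- jar: small white jar with lid, 56 mm across, 70 mm high (bystander)
- pin_gauge: pin gauge with a ROUND head 24 mm across and 30 mm high, on a 6 mm pin, standing in the other slot of the rack (bystander: not the one to use). Origin at the centre of the underside of its head.
Mind the look-alikes: they are no part of the job. Of the things like the contactor, leave any that is blue or red; of the rest the smaller one is meant.

How it is judged (in metres and radians):
On the way:
1. the blade gauge is fully home in the contact gap while the contactor still sits on its rail (z of blade_gauge in the frame of gap_mouth between -0.004 and 0.004 m and horizontal distance between blade_gauge and gap_mouth below 0.007 m and angle between the z axis of blade_gauge and the z axis of contactor, either way round below 0.12 rad and z of contactor in the frame of seat below 0.012 m and contact force between contactor and seat above 0.5 N), for 0.2 s.
At the end, for the whole second after the job is handed in: The gripper holds the contactor, clear of all else, 70 to 145 mm above its place on the rail, within 50 mm of the seat centre seen from above, level within 7 degrees, under 20 mm/s and 0.1 rad/s; gauge still home: shoulder within 4 mm in height, 7 mm sideways, 0.12 rad of square (z of blade_gauge in the frame of gap_mouth between -0.004 and 0.004 m and horizontal distance between blade_gauge and gap_mouth below 0.007 m and angle between the z axis of blade_gauge and the z axis of contactor, either way round below 0.12 rad and z of contactor in the frame of seat between 0.078 and 0.153 m and horizontal distance between contactor and seat below 0.05 m and angle between contactor's own z axis and vertical below 0.12 rad and linear speed of contactor below 0.02 m/s and angular speed of contactor below 0.1 rad/s and contact force between contactor and the fingers above 2 N and contact force between contactor and seat below 0.05 N and contact force between contactor and rack below 0.05 N and contact force between contactor and screwdriver below 0.05 N and contact force between contactor and breaker_two below 0.05 N and contact force between contactor and breaker_four below 0.05 N and contact force between contactor and pliers below 0.05 N and contact force between contactor and wrench below 0.05 N and contact force between contactor and tape below 0.05 N and contact force between contactor and jar below 0.05 N and contact force between contactor and pin_gauge below 0.05 N); the arm keeps its last pose, push and grip.
It fails at once if a bystander (the pin gauge or another thing on the bench) was moved more than 30 mm (distance of any of screwdriver, breaker_two, breaker_four, pliers, wrench, tape, jar, pin_gauge from where it was at the start of the episode above 0.03 m).
It fails at once if the contactor was tipped more than 0.3 rad (angle between contactor's own z axis and vertical above 0.3 rad).
It also fails if it takes over 58 s, if anything falls off the work surface, if the arm or the gripper's body presses on something with over 40 N, if the wrist force passes 120 N, or if a joint passes its speed limit or range.

## Robot

A 6-joint arm with a two-finger parallel gripper is mounted at the origin on the work surface. World frame = base frame: x ahead of the robot, y to its left, z up, the work surface at z = 0. Lengths are in m, angles in degrees, forces in N, time in s.
With the tool pointing down it reaches from about 0.35 to 0.975 m from the base axis. Payload 17.4 kg.
Tool frame: the origin (TCP) lies midway between the tips of the shut fingers; the grasp point (between the pads) lies 19 mm behind it; x points along the fingers, z is the direction in which the jaws open and shut, and the axes are right-handed (so a half turn about x gives the same grasp; the last joint's range is limited). The gripper opens to 85 mm and grips with 20 to 120 N. Pads are 22 mm wide; open, the fingers measure 114 mm over their backs; the gripper's body (76 mm by 85 mm) begins 54 mm behind the grasp point. The pads swing forward as they close: fully open they stand 13 mm farther back than shut.
Start: joints at [-69.316, 6.646, 82.598, -0, 90.757, -2.166], TCP at [0.262, -0.622, 0.192] pointing down, gripper open.
Joint ranges: [-162.19, 162.19], [-47.58, 125.68], [4.15, 143.07], [-65.23, 245.23], [0.69, 171.88], [-170.13, 170.13]. Speed limits (degrees/s): [108.29, 108.29, 127.2, 180, 180, 180].

## Interface

Orientations are given as a 3x3 rotation matrix whose columns are the frame's x, y, z axes.
In Python, from cell import arm gives the robot as it stands. The module is installed in compiled form; this text tells all that it offers.
- The arm moves only by the tool play_rows, never from a script. Its argument "series" is a list that holds one entry, the list of rows, each a list of 7 numbers: the gripper command: -1 is shut, 1 is fully open, values between are in proportion, then the shift along the world's x, y, z in cm, then the turn, a rotation vector about the world's x, y, z in degrees. In form: [[[hand, x, y, z, rx, ry, rz], ...]]. A call has 1 to 8 rows; each row shifts and turns the commanded pose from where the row before left it; what a row does not reach is not made up. A row lasts 1/12 s, in which the tool goes at most 41.7 mm and 7.16 degrees, less where a joint would pass 70% of its speed; a pose out of reach is approached as far as the arm can. A call is refused whole if a number of a shift passes 4.17 or a number of a turn 7.16, either way. A call with a gripper value outside its range is refused whole. The fingers move at their own pace and stop on an object; "grip_force" is the grip in N (left out, the last holds). Time passes only in rows, so rows that do not move let the fingers close. It gives the time, the measured TCP pose, the force and the opening at its end, in the units of the state.
- arm.read_state(): the state, without advancing time (a new reading comes with each control period).
- arm.snapshot(name): name is "side" or "top"; returns the picture (480x640x3 uint8, red, green, blue); there is no depth.
- arm.camera_info(name): a dict with "K" (3x3 intrinsics, pixels), "R" (3x3) and "t" (3): a world point X has camera coordinates R X + t. Camera axes: x right, y down, z forward; pixel columns grow to the right and rows downward; lengths in m; the calibration is good to about 2 mm. A picture is of the moment at which its call begins. camera_info takes no time and is no camera call.
- arm.hand_in(): hands the job in, once; it reports no verdict.
The state is a dict: "t": time; "joint_pos": joint angles; "joint_vel": joint speeds; "joint_efforts": joint torques, N m; "position": TCP position; "tool_rot": TCP orientation; "ft_force": force on the tool from outside, world axes, zero at the start; "wrist_torque": the same for the moment, N m; "gripper_width": opening from 0.0 (shut) to 1.0 (fully open).
Only numpy, scipy, OpenCV 4.12 (cv2) and the standard library are available. Lean on these libraries where they do the work, as an engineer would, in place of code of your own. Each camera call takes 0.05 s, during which the arm holds its last target.

## Working session

There is one attempt and no reset: what is moved stays moved. The work goes in short steps, Python scripts to look and compute and a tool call to move; the robot and the scene stay as the last step left them, time stands still between calls to the robot, and variables do not carry over. Pictures are saved under pics/ and viewed, and the job is handed in when it is done.

Besides the shell and the picture viewer there is one more tool, called after "Request:" as a command line: name --argument value ..., lists and objects as JSON in quotes. play_rows: Moves the arm, as the interface text tells. Its arguments: {"type":"object","properties":{"series":{"type":"array","items":{"type":"array","items":{"type":"array","items":{"type":"number"}}}},"grip_force":{"type":"number"}},"required":["series"]}

```bash
mkdir -p pics
python3 - <<'E'
from cell import arm
import cv2,numpy as np
for n in("top","side"):
    im=arm.snapshot(n); cv2.imwrite(f"pics/{n}0.png",im[:,:,::-1]); i=arm.camera_info(n); print(n,i["K"],i["R"],i["t"])
s=arm.read_state(); print(s)
E
```

```text
top [[494.62819637   0.         318.82113505]
 [  0.         494.62819637 242.83522558]
 [  0.           0.           1.        ]] [[ 0.01935918 -0.99972409 -0.01330264]
 [-0.99486903 -0.01794028 -0.09956786]
 [ 0.09930174  0.01516194 -0.99494185]] [0.01242295 0.55789727 1.12400034]
side [[622.3792614    0.         317.78591013]
 [  0.         622.3792614  228.70530714]
 [  0.           0.           1.        ]] [[-9.80471083e-01 -1.96662971e-01 -3.61542589e-04]
 [-1.19047696e-01  5.94978326e-01 -7.94876366e-01]
 [ 1.56537858e-01 -7.79310251e-01 -6.06771318e-01]] [0.52729321 0.12222609 1.51258082]
{'t': 0.1, 'joint_pos': array([-6.93163482e+01,  6.67071623e+00,  8.26312363e+01,  7.94432432e-04,
        9.07577147e+01, -2.16627800e+00]), 'joint_vel': array([ 0.12232059, -0.09319664, -0.06646455, -0.06484321, -0.06452398,
        0.04201889]), 'joint_efforts': array([ 2.90327233e-03, -7.33668494e+01, -6.33786035e+01,  6.16294369e-05,
        5.30027944e-03,  7.40919995e-05]), 'position': array([ 0.26202972, -0.621832  ,  0.19085119]), 'tool_rot': array([[-3.54856197e-04,  9.21525046e-01,  3.88318765e-01],
       [ 9.79163032e-04,  3.88318923e-01, -9.21524528e-01],
       [-9.99999458e-01,  5.32186894e-05, -1.04012063e-03]]), 'ft_force': array([-0.54871742,  0.90554109, -0.19046033]), 'wrist_torque': array([ 0.0150435 ,  0.06268507, -0.01166375]), 'gripper_width': 0.9976300429518201}
```

View pics/top0.png

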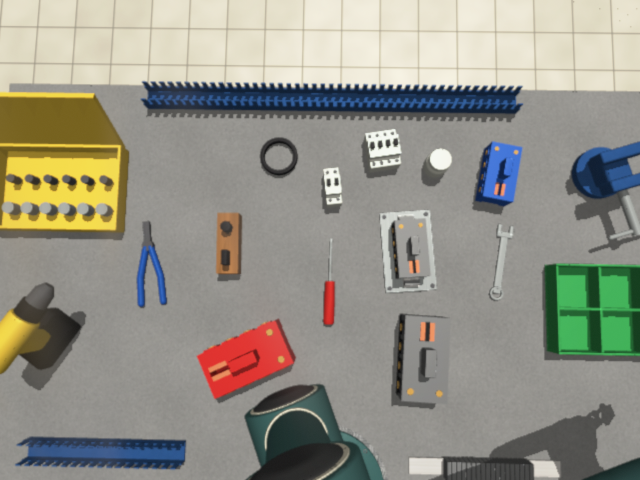

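View pics/side0.png

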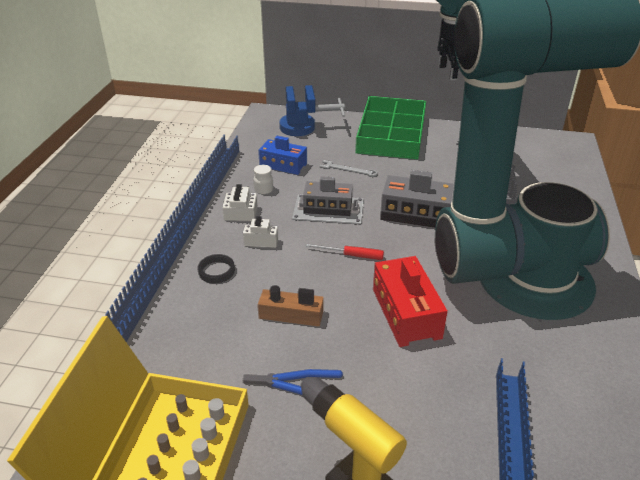

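Three things look like candidates near the robot. The grey block on the seat plate at top (408,250) is the smaller grey one. The grey block at (423,358) is larger, and the blue one (500,173) and the red one (246,358) are excluded by colour. In the rack, the round head is at (226,228) and the oblong one at (226,258). I'll check both in enlarged crops.

Run:
```python
import cv2,numpy as np
t=cv2.imread("pics/top0.png");s=cv2.imread("pics/side0.png")
def c(im,x,y,w,h,k):return cv2.resize(im[y:y+h,x:x+w],None,fx=k,fy=k,interpolation=cv2.INTER_CUBIC)
cv2.imwrite("pics/c_top_rack.png",c(t,205,205,50,80,7))
cv2.imwrite("pics/c_top_con.png",c(t,370,200,75,100,6))
cv2.imwrite("pics/c_side_rack.png",c(s,250,275,80,60,8))
cv2.imwrite("pics/c_side_con.png",c(s,290,165,80,65,8))
```

```text
(no output)
```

View pics/c_top_rack.png

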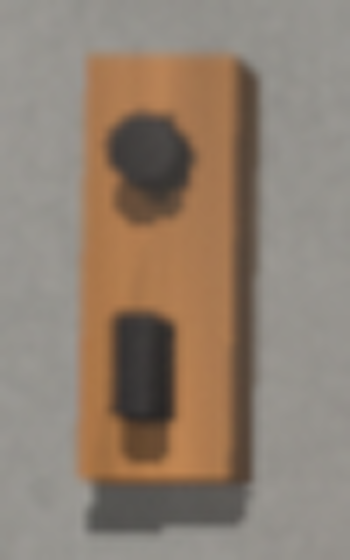

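View pics/c_top_con.png

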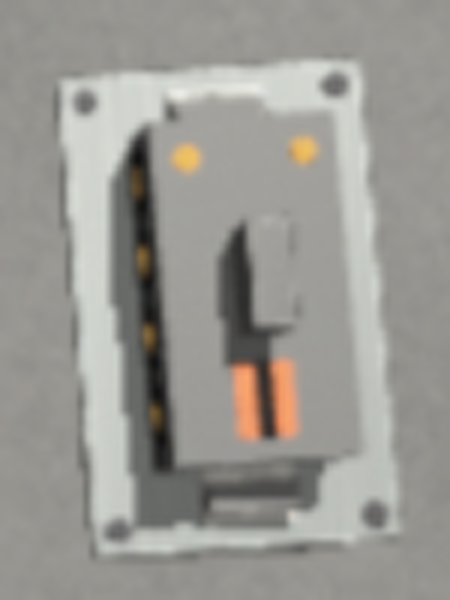

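View pics/c_side_rack.png

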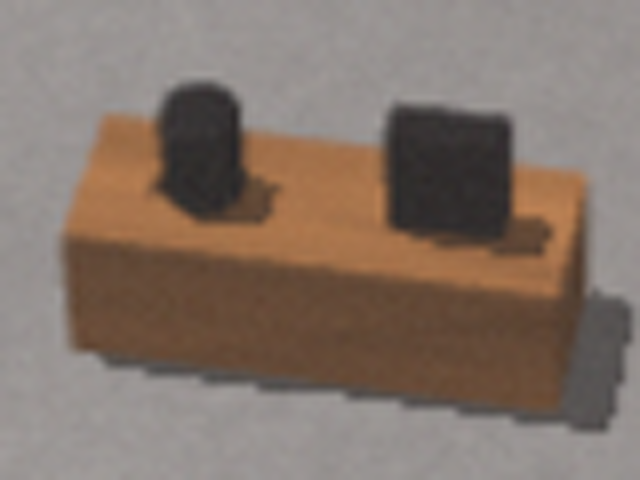

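View pics/c_side_con.png

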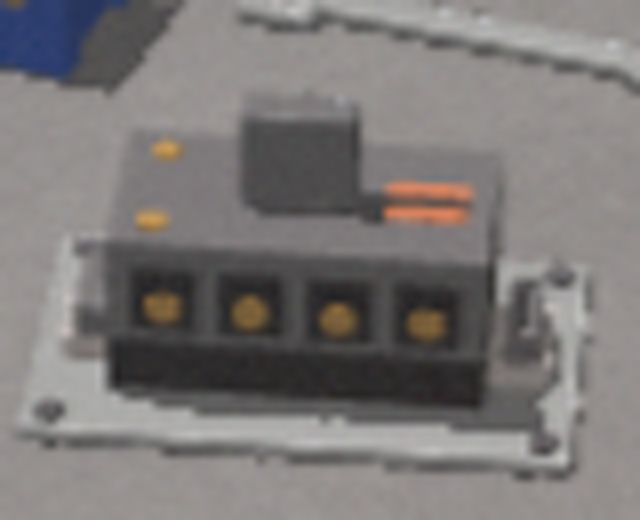

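The crops confirm it. The oblong head is the lower one (top ≈(225,257), side ≈(306,296)). The grey contactor with the copper strips sits on the seat, with its gap slot at top ≈(414,266) and the bar ≈(415,245). Next I fit the poses.

```bash
cat > h.py <<'E'
from cell import arm
import numpy as np
from scipy.optimize import least_squares
C={n:arm.camera_info(n) for n in("top","side")}
def proj(n,X):
    i=C[n]; p=np.asarray(X)@i["R"].T+i["t"]; p=p@i["K"].T; return p[:,:2]/p[:,2:]
def uncrop(pts,x,y,k): return (np.array(pts,float)+.5)/k-.5+np.array([x,y])
def fit(obs,z0,g):
    # obs: list (cam, localpts(mm), pixels); unknown x,y,yaw(deg)
    def pts(p,L):
        L=np.array(L,float)/1000;c,s=np.cos(np.radians(p[2])),np.sin(np.radians(p[2]))
        return np.c_[p[0]+c*L[:,0]-s*L[:,1],p[1]+s*L[:,0]+c*L[:,1],z0+L[:,2]]
    f=lambda p:np.concatenate([(proj(n,pts(p,L))-u).ravel() for n,L,u in obs])
    r=least_squares(f,g,x_scale=[.01,.01,1],loss="soft_l1")
    return r.x,f(r.x).reshape(-1,2).round(1)
E
cat > m.py <<'E'
from h import *
np.set_printoptions(suppress=True,precision=4)
for n in C: print(n,-C[n]["R"].T@C[n]["t"])
T=lambda p:uncrop(p,370,200,6); S=lambda p:uncrop(p,290,165,8)
a=("top",[[65,35,60],[65,-35,60],[-65,-35,60],[-65,35,60],[-42,0,60],[22,8,96],[22,-8,96],[-18,-8,96],[-18,8,96]],T([[150,125],[333,112],[362,452],[175,470],[264,400],[250,215],[293,215],[298,325],[255,330]]))
b=("side",[[65,35,60],[-65,35,60],[65,-35,60],[-65,-35,60],[-42,0,60],[22,-8,96],[-18,-8,96],[22,8,96],[-18,8,96]],S([[108,243],[490,262],[135,130],[500,153],[428,203],[245,95],[357,98],[242,120],[358,122]]))
for o in([a],[b],[a,b]):
    p,r=fit(o,.008,[.6,-.18,5]);print("con",p,r.tolist() if len(o)==2 else np.sqrt((r**2).mean()))
T=lambda p:uncrop(p,205,205,7); S=lambda p:uncrop(p,250,275,8)
a=("top",[[70,25,45],[70,-25,45],[-70,-25,45],[-70,25,45]],T([[88,55],[240,55],[232,480],[80,480]]))
b=("side",[[70,25,45],[70,-25,45],[-70,-25,45],[-70,25,45]],S([[65,238],[105,117],[585,177],[557,297]]))
for o in([a],[b],[a,b]):
    p,r=fit(o,0,[.6,.2,0]);print("rack",p,r.tolist() if len(o)==2 else np.sqrt((r**2).mean()))
a=("top",[[17,7,36],[17,-7,36],[-17,-7,36],[-17,7,36]],T([[116,313],[172,316],[172,420],[113,415]]))
b=("side",[[17,-7,36],[-17,-7,36],[17,7,0],[-17,7,0]],S([[390,105],[513,114],[388,230],[505,240]]))
for o in([a],[b],[a,b]):
    p,r=fit(o,.045,[.6,.2,0]);print("gauge",p,r.tolist() if len(o)==2 else np.sqrt((r**2).mean()))
E
python3 m.py
```

```text
top [0.4432 0.0054 1.174 ]
side [0.2948 1.2097 1.0151]
con [ 0.5469 -0.1871  4.5737] 0.38873012632302
con [ 0.5471 -0.1869  5.6896] 0.3073181485764296
con [ 0.547  -0.1871  4.8341] [[-0.3, -0.6], [0.2, -0.5], [0.4, 0.5], [0.2, -0.5], [0.2, -0.1], [-0.7, 0.7], [-0.5, 0.2], [0.2, 0.2], [0.0, -0.2], [-0.4, -0.1], [-0.1, 0.6], [-0.4, -0.1], [0.5, -0.1], [0.2, 0.2], [0.1, -0.5], [0.8, 0.0], [-0.2, -0.4], [0.1, 0.2]]
rack [0.5526 0.2328 1.0816] 0.09354143466934854
rack [0.5532 0.2341 1.4809] 0.32596012026013244
rack [0.553  0.2333 1.2413] [[-0.2, -0.0], [-0.4, -0.1], [-0.1, -0.3], [-0.2, -0.2], [-0.4, -0.3], [0.2, -0.4], [0.7, -0.4], [0.3, 0.2]]
gauge [ 0.5172  0.2297 -0.095 ] 0.7373940601876313
gauge [0.5184 0.2326 4.5479] 0.24748737341529164
gauge [0.5179 0.2312 1.9002] [[0.1, -0.3], [-1.6, -0.9], [-1.7, -0.4], [0.5, 0.4], [0.6, -1.0], [0.4, -0.4], [-0.1, -0.4], [0.4, 0.1]]
```

Both cameras agree within about 1–2 mm. The gauge is at about (0.518, 0.232) with yaw 1.2°. The contactor is at (0.547, −0.187) with yaw 5°, so the gap mouth is at (0.505, −0.191, 0.068). I'll move over the rack, raising first.

Request:
play_rows --series '[[[1,0.7,3.3,0.5,0,0,-0.9],[1,1.1,3.5,0.5,0,0,-0.9],[1,1.1,3.5,0.5,0,0,-0.9],[1,1.1,3.5,0.5,0,0,-0.9],[1,1.1,3.5,0.5,0,0,-0.9],[1,1.1,3.5,0.5,0,0,-0.9],[1,1.1,3.5,0,0,0,-0.9],[1,1.1,3.5,0,0,0,-0.9]]]' --grip_force 50

```text
t: 0.77
position: [0.3462, -0.3424, 0.2215]
tool_rot: [[0.0, 0.963, 0.269], [-0.0, 0.269, -0.963], [-1.0, 0.0, 0.0]]
ft_force: [1.4, 0.4, 0.3]
gripper_width: 1.0
```

Request:
play_rows --series '[[[1,1.1,3.5,0,0,0,-0.9],[1,1.1,3.5,0,0,0,-0.9],[1,1.1,3.5,0,0,0,-0.9],[1,1.1,3.5,0,0,0,-0.9],[1,1.1,3.5,0,0,0,-0.9],[1,1.1,3.5,0,0,0,-0.9],[1,1.1,3.5,0,0,0,-0.9],[1,1.1,3.5,0,0,0,-0.9]]]'

```text
t: 1.43
position: [0.434, -0.0622, 0.2215]
tool_rot: [[0.0, 0.989, 0.146], [-0.0, 0.146, -0.989], [-1.0, 0.0, 0.0]]
ft_force: [0.8, -1.1, 0.6]
gripper_width: 1.002
```

Request:
play_rows --series '[[[1,1.1,3.5,0,0,0,-0.9],[1,1.1,3.5,0,0,0,-0.9],[1,1.1,3.5,0,0,0,-0.9],[1,1.1,3.5,0,0,0,-0.9],[1,1.1,3.5,0,0,0,-0.9],[1,1.1,3.5,0,0,0,-0.9],[1,1.1,3.5,0,0,0,-0.9],[1,0.6,3.0,0,0,0,-0.9]]]'

```text
t: 2.1
position: [0.5174, 0.2133, 0.2209]
tool_rot: [[-0.001, 1.0, 0.022], [-0.0, 0.022, -1.0], [-1.0, -0.001, 0.0]]
ft_force: [0.3, -0.8, -0.6]
gripper_width: 0.995
```

Request:
play_rows --series '[[[1,0.06,1.0,-2.0,0,0,0],[1,0,0.87,-3.0,0,0,0],[1,0,0,-3.0,0,0,0],[1,0,0,-3.0,0,0,0],[1,0,0,-2.5,0,0,0],[1,0,0,-2.0,0,0,0],[1,0,0,-1.5,0,0,0],[1,0,0,0,0,0,0]]]'

```text
t: 2.77
position: [0.516, 0.229, 0.0478]
tool_rot: [[-0.005, 1.0, 0.022], [-0.002, 0.022, -1.0], [-1.0, -0.005, 0.002]]
ft_force: [-0.3, 0.0, -0.1]
gripper_width: 0.999
```

Run:
```python
from cell import arm
import cv2
s=arm.snapshot("side");t=arm.snapshot("top")
c=lambda im,x,y,w,h,k:cv2.resize(im[y:y+h,x:x+w],None,fx=k,fy=k,interpolation=cv2.INTER_CUBIC)
cv2.imwrite("pics/s1.png",c(s,230,220,120,120,5)[:,:,::-1])
print(arm.read_state()["position"])
```

```text
[0.51753302 0.22959244 0.05156868]
```

View pics/s1.png

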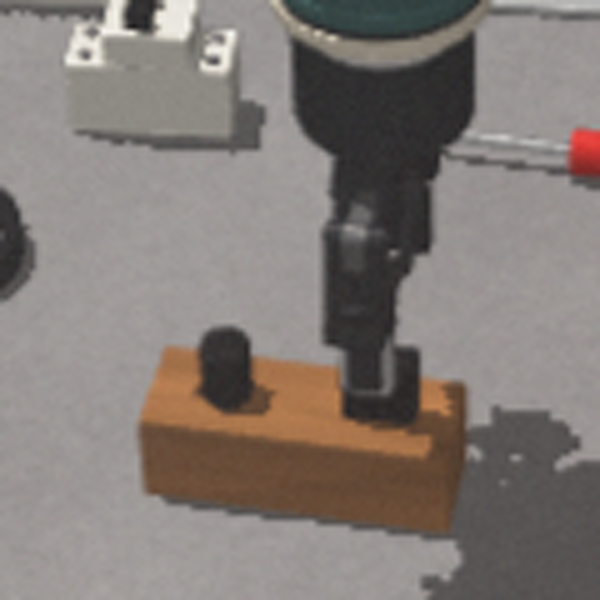

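Request:
play_rows --series '[[[1,0.05,0.2,-0.1,0,0,0],[1,0,0,0,0,0,0],[1,0,0,0,0,0,0]]]'

```text
t: 3.12
position: [0.5187, 0.2319, 0.0516]
tool_rot: [[0.001, 1.0, 0.022], [0.001, 0.022, -1.0], [-1.0, 0.001, -0.001]]
ft_force: [-0.5, 0.1, 0.3]
gripper_width: 1.0
```

Request:
play_rows --series '[[[-1,0,0,0,0,0,0],[-1,0,0,0,0,0,0],[-1,0,0,0,0,0,0],[-1,0,0,0,0,0,0],[-1,0,0,0,0,0,0],[-1,0,0,0,0,0,0],[-1,0,0,0,0,0,0],[-1,0,0,0,0,0,0]]]'

```text
t: 3.78
position: [0.5182, 0.2316, 0.0505]
tool_rot: [[-0.0, 1.0, 0.022], [-0.0, 0.022, -1.0], [-1.0, -0.0, 0.0]]
ft_force: [0.1, -0.0, 0.6]
gripper_width: -0.002
```

```bash
cat > look.py <<'E'
from cell import arm
import cv2,sys
n,x,y,w,h,k,name=sys.argv[1],*map(int,sys.argv[2:7]),sys.argv[7]
im=arm.snapshot(n)
cv2.imwrite(f"pics/{name}.png",cv2.resize(im[y:y+h,x:x+w],None,fx=k,fy=k,interpolation=cv2.INTER_CUBIC)[:,:,::-1])
s=arm.read_state();print(s["t"],s["position"],s["gripper_width"])
E
python3 look.py side 230 220 120 120 5 s2;python3 look.py top 170 170 120 120 5 t2
```

```text
3.8333 [0.51820688 0.23166181 0.0504885 ] -0.00041580579376691856
3.8833 [0.51819555 0.23167792 0.05050229] -0.004832673537812979
```

View pics/s2.png

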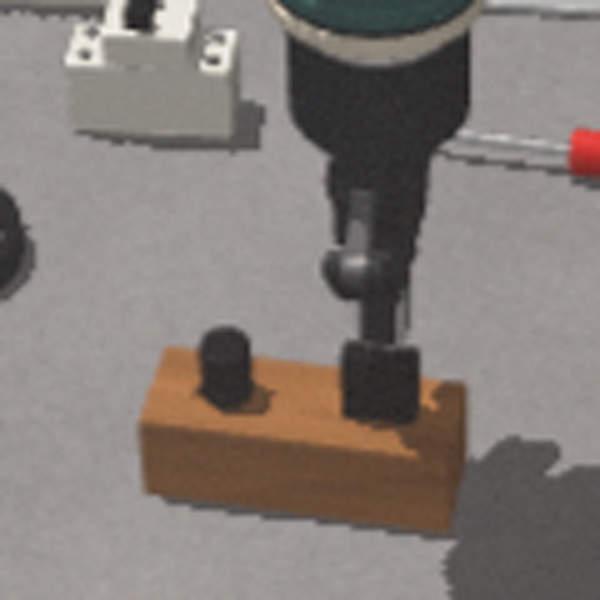

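View pics/t2.png

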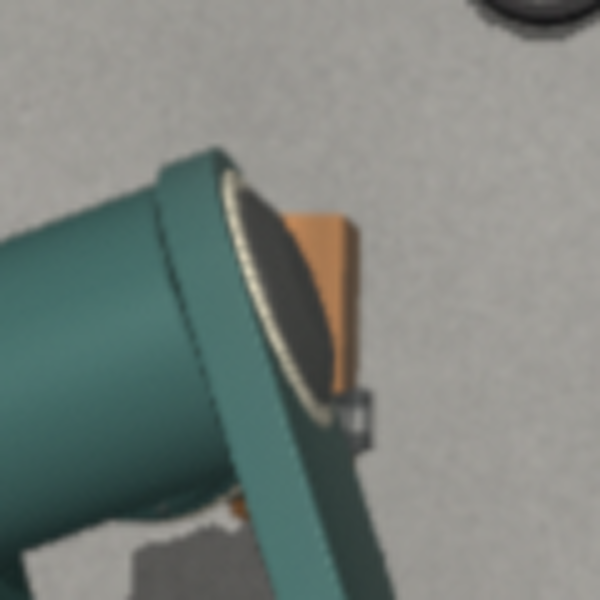

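Run:
```python
from h import *
f=lambda X:((proj("side",X)-[230,220]+.5)*5).round()
print("tcp, open +y tip, open -y tip",f([[.518,.2316,.0505],[.518,.2741,.0635],[.518,.189,.0635]]))
print("grasp",f([[.518,.2316,.0695]]), "head top centre",f([[.518,.2318,.081]]))
g=lambda X:((proj("top",X)-[170,170]+.5)*5).round()
print(g([[.518,.2316,.12],[.518,.2,.12],[.518,.19,.10]]))
```

```text
tcp, open +y tip, open -y tip [[383. 402.]
 [361. 448.]
 [402. 317.]]
grasp [[382. 371.]] head top centre [[382. 352.]]
[[255. 428.]
 [328. 430.]
 [360. 434.]]
```

```bash
python3 look.py side 275 245 60 70 10 s3
```

```text
3.9333 [0.51819703 0.23164732 0.0504867 ] 9.20520055728837e-05
```

View pics/s3.png

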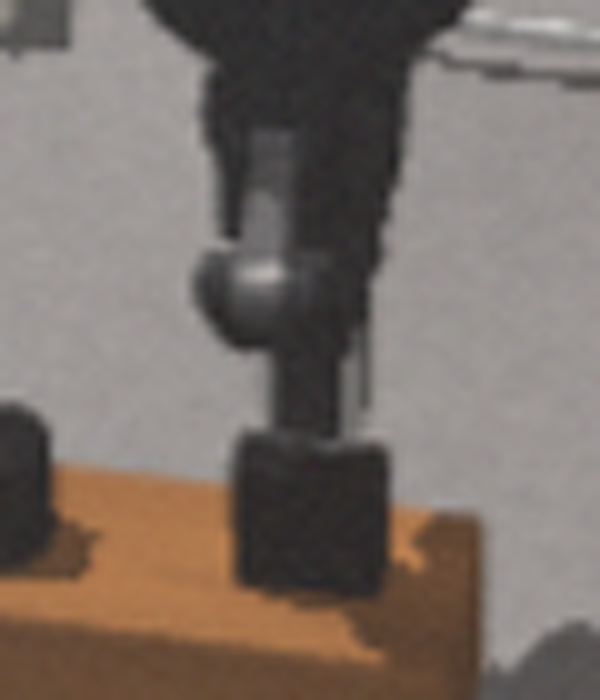

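The gripper shut on nothing, and the gauge is still in place. The fingers look behind or above the head, not where the reported TCP should be. I'll raise and check where the shut tips really are.

Request:
play_rows --series '[[[-1,0,0,2,0,0,0],[-1,0,0,3,0,0,0],[-1,0,0,3,0,0,0],[-1,0,0,2,0,0,0],[-1,0,0,0,0,0,0],[-1,0,0,0,0,0,0]]]'

```text
t: 4.43
position: [0.5187, 0.2318, 0.1516]
tool_rot: [[0.002, 1.0, 0.022], [0.001, 0.022, -1.0], [-1.0, 0.002, -0.001]]
ft_force: [-0.1, -0.3, 0.5]
gripper_width: 0.001
```

```bash
python3 look.py side 230 170 150 150 4 s4; python3 look.py top 170 170 120 120 5 t4
python3 - <<'E'
from h import *
p=arm.read_state()["position"]
print("tcp px crop",(proj("side",[p,p+[0,0,.073],p+[0,0,.03]])-[230,170]+.5)*4)
E
```

```text
4.4833 [0.51814383 0.23162117 0.15015121] 0.0008460720895697532
4.5333 [0.51784682 0.23151732 0.14943339] 0.0030771353293509445
tcp px crop [[304.15408944 386.55266071]
 [302.40509118 278.73022136]
 [303.44970071 343.12842624]]
```

View pics/s4.png

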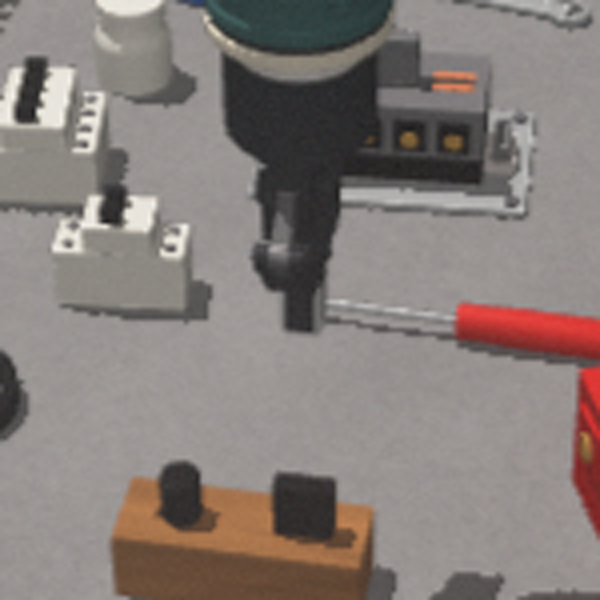

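View pics/t4.png

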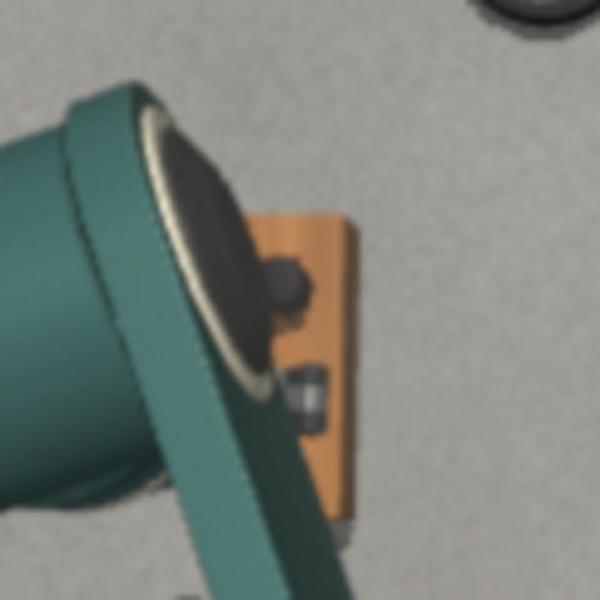

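The shut tip appears at crop (303,330), where the reported TCP projects to (304,386). The column matches, but the row is about 14 px high. So the fingers are really about 35–45 mm above the reported TCP; a y error would also have shifted the column. I'll check this by touching clear bench at about (0.53, 0.13).

Request:
play_rows --series '[[[-1,0.2,-2.5,-1,0,0,0],[-1,0.3,-3,-2.5,0,0,0],[-1,0.3,-3,-3,0,0,0],[-1,0.2,-2,-3,0,0,0],[-1,0,0,-2,0,0,0],[-1,0,0,-1.5,0,0,0],[-1,0,0,0,0,0,0],[-1,0,0,0,0,0,0]]]'

```text
t: 5.2
position: [0.5273, 0.1271, 0.02]
tool_rot: [[-0.003, 1.0, 0.022], [-0.0, 0.022, -1.0], [-1.0, -0.003, 0.0]]
ft_force: [0.2, 0.1, 0.3]
gripper_width: -0.001
```

```bash
python3 look.py side 230 170 150 150 4 s5
python3 - <<'E'
from h import *
p=arm.read_state()["position"]
print("tcp px crop",(proj("side",[p,p+[0,0,.03],p+[0,0,.04]])-[230,170]+.5)*4)
E
```

```text
5.25 [0.52803439 0.12735358 0.02121423] 0.0024384292762397787
tcp px crop [[327.15494748 435.35362207]
 [326.81357762 397.29555173]
 [326.69789454 384.39847081]]
```

View pics/s5.png

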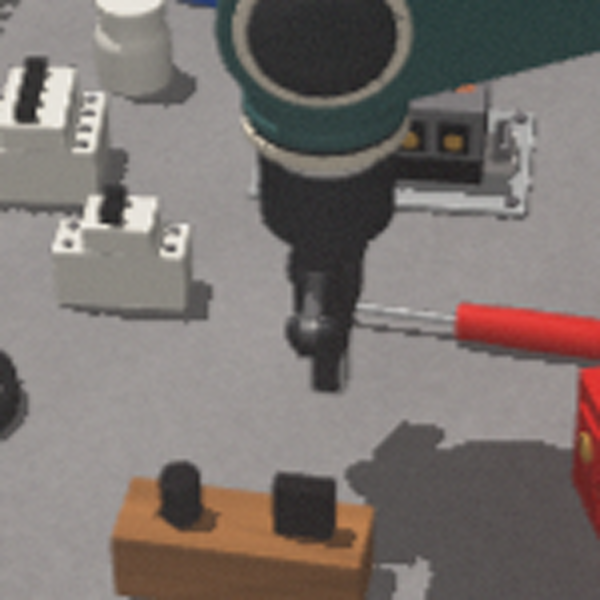

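Request:
play_rows --series '[[[-1,0,0,-1,0,0,0],[-1,0,0,-0.6,0,0,0],[-1,0,0,-0.3,0,0,0],[-1,0,0,0,0,0,0],[-1,0,0,0,0,0,0]]]'

```text
t: 5.67
position: [0.5281, 0.1274, 0.0021]
tool_rot: [[-0.0, 1.0, 0.022], [-0.0, 0.022, -1.0], [-1.0, -0.0, 0.0]]
ft_force: [0.3, 0.3, -0.1]
gripper_width: 0.0
```

Request:
play_rows --series '[[[-1,0,0,-0.4,0,0,0],[-1,0,0,-0.3,0,0,0],[-1,0,0,0,0,0,0]]]'

```text
t: 5.92
position: [0.5279, 0.1272, -0.0055]
tool_rot: [[-0.001, 1.0, 0.022], [-0.0, 0.022, -1.0], [-1.0, -0.001, 0.0]]
ft_force: [0.1, -0.1, -1.1]
gripper_width: 0.001
```

There's no contact at a reported z of −5 mm, so the reported height really is too low. I'll continue in small steps.

Request:
play_rows --series '[[[-1,0,0,-0.3,0,0,0],[-1,0,0,-0.3,0,0,0],[-1,0,0,0,0,0,0]]]'

```text
t: 6.17
position: [0.5278, 0.1272, -0.0116]
tool_rot: [[-0.001, 1.0, 0.022], [-0.0, 0.022, -1.0], [-1.0, -0.001, 0.0]]
ft_force: [0.6, 0.1, -0.9]
gripper_width: 0.002
```

Request:
play_rows --series '[[[-1,0,0,-0.3,0,0,0],[-1,0,0,0,0,0,0]]]'

```text
t: 6.33
position: [0.5279, 0.1272, -0.0144]
tool_rot: [[-0.0, 1.0, 0.022], [-0.0, 0.022, -1.0], [-1.0, -0.0, 0.0]]
ft_force: [0.3, -0.8, -0.9]
gripper_width: 0.0
```

```bash
python3 look.py side 270 220 80 80 7 s6
```

```text
6.3833 [ 0.52800769  0.12723365 -0.01415311] 0.00022670330700170127
```

View pics/s6.png

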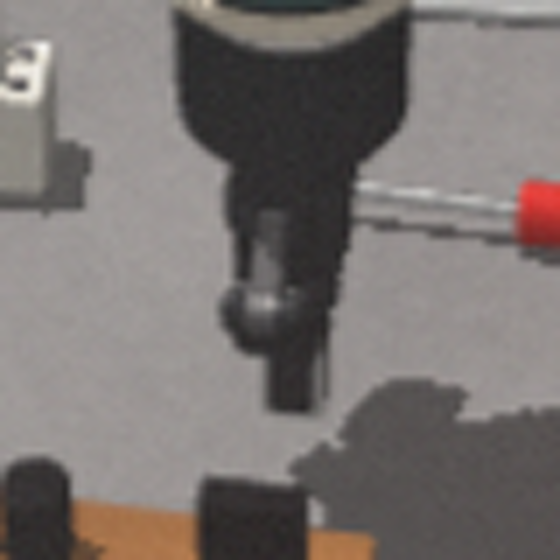

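Request:
play_rows --series '[[[-1,0,0,-0.4,0,0,0],[-1,0,0,-0.4,0,0,0],[-1,0,0,0,0,0,0]]]'

```text
t: 6.63
position: [0.5277, 0.1272, -0.0229]
tool_rot: [[-0.001, 1.0, 0.022], [-0.0, 0.022, -1.0], [-1.0, -0.001, 0.0]]
ft_force: [0.3, 1.0, -0.4]
gripper_width: 0.003
```

Request:
play_rows --series '[[[-1,0,0,-0.3,0,0,0],[-1,0,0,0,0,0,0]]]'

```text
t: 6.8
position: [0.5279, 0.1272, -0.0254]
tool_rot: [[-0.001, 1.0, 0.022], [-0.0, 0.022, -1.0], [-1.0, -0.001, 0.0]]
ft_force: [0.0, -0.2, -1.0]
gripper_width: -0.002
```

Request:
play_rows --series '[[[-1,0,0,-0.3,0,0,0],[-1,0,0,0,0,0,0]]]'

```text
t: 6.97
position: [0.528, 0.1272, -0.0284]
tool_rot: [[-0.0, 1.0, 0.022], [-0.0, 0.022, -1.0], [-1.0, -0.0, 0.0]]
ft_force: [0.1, 0.0, -0.7]
gripper_width: 0.0
```

Request:
play_rows --series '[[[-1,0,0,-0.3,0,0,0],[-1,0,0,0,0,0,0]]]'

```text
t: 7.13
position: [0.5279, 0.1272, -0.0314]
tool_rot: [[-0.0, 1.0, 0.022], [-0.0, 0.022, -1.0], [-1.0, -0.0, 0.0]]
ft_force: [-0.4, 0.1, -0.4]
gripper_width: 0.0
```

Request:
play_rows --series '[[[-1,0,0,-0.2,0,0,0],[-1,0,0,0,0,0,0]]]'

```text
t: 7.3
position: [0.528, 0.1272, -0.0332]
tool_rot: [[-0.0, 1.0, 0.022], [-0.0, 0.022, -1.0], [-1.0, -0.0, 0.0]]
ft_force: [-0.2, 0.1, 0.1]
gripper_width: 0.0
```

Request:
play_rows --series '[[[-1,0,0,-0.2,0,0,0],[-1,0,0,0,0,0,0]]]'

```text
t: 7.47
position: [0.528, 0.1272, -0.0352]
tool_rot: [[-0.0, 1.0, 0.022], [-0.0, 0.022, -1.0], [-1.0, -0.0, 0.0]]
ft_force: [-0.2, -0.2, -0.5]
gripper_width: -0.001
```

```bash
python3 look.py side 270 220 80 80 7 s7
```

```text
7.5167 [ 0.52804449  0.12726592 -0.03506063] 0.002813360118829923
```

View pics/s7.png

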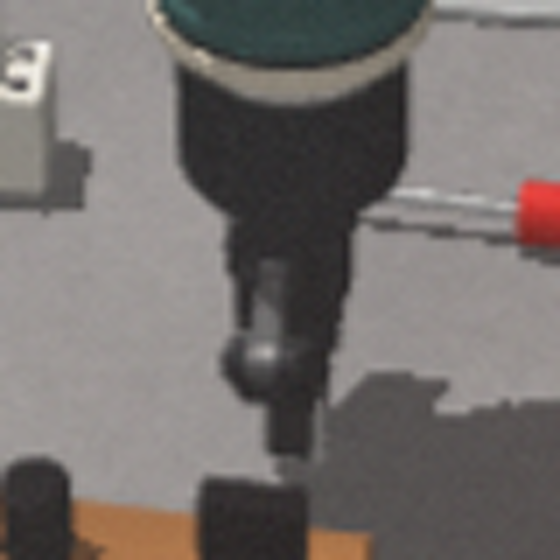

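Request:
play_rows --series '[[[-1,0,0,-0.2,0,0,0],[-1,0,0,0,0,0,0]]]'

```text
t: 7.68
position: [0.5281, 0.1273, -0.0372]
tool_rot: [[-0.0, 1.0, 0.022], [-0.0, 0.022, -1.0], [-1.0, -0.0, 0.0]]
ft_force: [-0.1, -0.3, -1.2]
gripper_width: 0.001
```

Request:
play_rows --series '[[[-1,0,0,-0.2,0,0,0],[-1,0,0,0,0,0,0]]]'

```text
t: 7.85
position: [0.528, 0.1272, -0.0392]
tool_rot: [[-0.0, 1.0, 0.022], [-0.0, 0.022, -1.0], [-1.0, -0.0, 0.0]]
ft_force: [1.4, 0.5, -0.6]
gripper_width: -0.004
```

Request:
play_rows --series '[[[-1,0,0,-0.2,0,0,0],[-1,0,0,0,0,0,0]]]'

```text
t: 8.02
position: [0.5283, 0.1273, -0.0398]
tool_rot: [[0.0, 1.0, 0.022], [-0.0, 0.022, -1.0], [-1.0, 0.0, 0.0]]
ft_force: [-7.7, -1.4, 16.9]
gripper_width: -0.003
```

Contact comes at a reported z of −0.0395, so true z = reported + 39.5 mm. With the tip on the bench (z=0), I can also check x and y.

```bash
python3 look.py side 285 255 50 50 12 s8
python3 - <<'E'
from h import *
for d in ([0,0],[.011,.01],[-.011,.01],[-.011,-.01]):
    print(d,(proj("side",[[.5281+d[0],.1273+d[1],0]])-[285,255]+.5)*12)
E
```

```text
8.0667 [ 0.52832265  0.12730408 -0.03981317] 0.001425904691570055
[0, 0] [[321.90812637 364.89941964]]
[0.011, 0.01] [[257.67318011 390.90706091]]
[-0.011, 0.01] [[365.71773506 405.68829933]]
[-0.011, -0.01] [[385.62382782 339.10201179]]
```

View pics/s8.png

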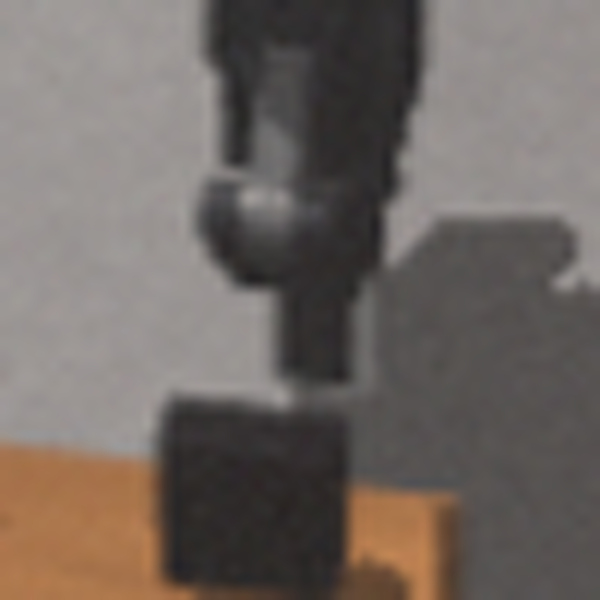

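XY agrees within about 3 mm: predicted tip centre (322,365), and the tip's front edge sits at row 385. From here I use a reported z of (true − 39.5 mm). Next: rise, open, and go back to the gauge with a grasp target of reported z 0.0105.

Request:
play_rows --series '[[[1,0,0,1.5,0,0,0],[1,0,0,3,0,0,0],[1,0,0,3.5,0,0,0],[1,-0.2,2.5,3.5,0,0,0],[1,-0.3,3,0,0,0,0],[1,-0.3,3,0,0,0,0],[1,-0.2,2,0,0,0,0],[1,0,0,0,0,0,0]]]'

```text
t: 8.73
position: [0.5177, 0.2344, 0.0731]
tool_rot: [[0.0, 1.0, 0.024], [0.001, 0.024, -1.0], [-1.0, 0.0, -0.001]]
ft_force: [0.1, 0.0, -0.3]
gripper_width: 0.999
```

Request:
play_rows --series '[[[1,0,0,0,0,0,0]]]'

```text
t: 8.82
position: [0.5179, 0.2322, 0.0728]
tool_rot: [[-0.0, 1.0, 0.024], [-0.0, 0.024, -1.0], [-1.0, -0.0, 0.0]]
ft_force: [-0.3, -0.1, 0.0]
gripper_width: 0.997
```

Request:
play_rows --series '[[[1,0,0,-2,0,0,0],[1,0,0,-2,0,0,0],[1,0,0,-1.5,0,0,0],[1,0,0,-0.7,0,0,0],[1,0,0,0,0,0,0],[1,0,0,0,0,0,0]]]'

```text
t: 9.32
position: [0.5185, 0.231, 0.0114]
tool_rot: [[0.0, 1.0, 0.021], [-0.0, 0.021, -1.0], [-1.0, 0.0, 0.0]]
ft_force: [-0.6, -0.7, 0.7]
gripper_width: 1.002
```

Request:
play_rows --series '[[[-1,0,0,0,0,0,0],[-1,0,0,0,0,0,0],[-1,0,0,0,0,0,0],[-1,0,0,0,0,0,0],[-1,0,0,0,0,0,0],[-1,0,0,0,0,0,0],[-1,0,0,0,0,0,0],[-1,0,0,0,0,0,0]]]'

```text
t: 9.98
position: [0.5184, 0.2315, 0.0113]
tool_rot: [[0.0, 1.0, 0.022], [0.0, 0.022, -1.0], [-1.0, 0.0, -0.0]]
ft_force: [-0.6, -1.9, 4.4]
gripper_width: 0.156
```

Gripped: width 0.156 is about 13 mm, against a 14 mm head. Lifting, then checking.

Request:
play_rows --series '[[[-1,0,0,0.7,0,0,0],[-1,0,0,1.5,0,0,0],[-1,0,0,2.5,0,0,0],[-1,0,0,3,0,0,0],[-1,0,0,3,0,0,0],[-1,0,0,2,0,0,0],[-1,0,0,0,0,0,0],[-1,0,0,0,0,0,0]]]'

```text
t: 10.65
position: [0.5186, 0.2316, 0.1393]
tool_rot: [[0.002, 1.0, 0.022], [0.001, 0.022, -1.0], [-1.0, 0.002, -0.001]]
ft_force: [-0.0, 0.1, -1.4]
gripper_width: 0.157
```

```bash
python3 look.py side 260 200 100 120 5 s9
```

```text
10.7 [0.5180562  0.23140029 0.13781367] 0.15603618473634348
```

View pics/s9.png

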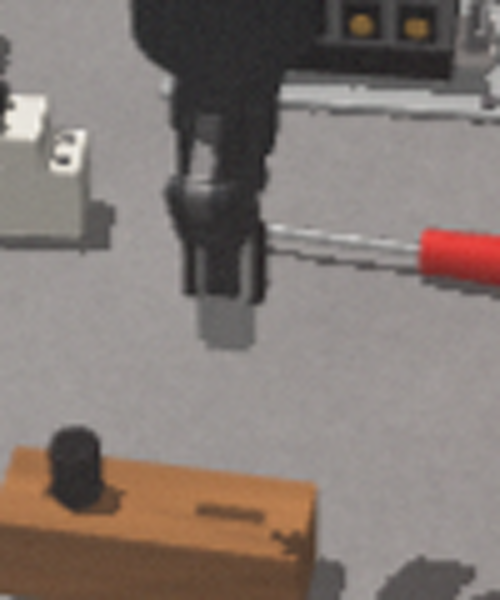

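The gauge is held upright, blade down, and the slot is empty behind it. Now I measure its offset in the hand.

Run:
```python
from h import *
tp=np.array([.5181,.2314,.1378])
u=uncrop([[185,294],[265,303],[199,340],[254,345]],260,200,5)
def f(p):
    L=np.array([[17,7,0],[-17,7,0],[12,2,-27],[-12,2,-27]])/1000
    c,s=np.cos(np.radians(1.2)),np.sin(np.radians(1.2))
    X=np.c_[tp[0]+p[0]+c*L[:,0]-s*L[:,1],tp[1]+s*L[:,0]+c*L[:,1],tp[2]+p[1]+L[:,2]]
    return (proj("side",X)-u).ravel()
r=least_squares(f,[0,.03]);print(r.x,r.fun.round(1))
```

```text
[0.00047735 0.03544205] [-0.1  0.3 -0.2  0.3  0.1 -0.4  0.2 -0.1]
```

Request:
play_rows --series '[[[-1,-0.1,-2,1.0,0,0,0.4],[-1,-0.1,-3.5,1,0,0,0.4],[-1,-0.1,-3.5,1,0,0,0.4],[-1,-0.1,-3.5,0,0,0,0.4],[-1,-0.1,-3.5,0,0,0,0.4],[-1,-0.1,-3.5,0,0,0,0.4],[-1,-0.1,-3.5,0,0,0,0.4],[-1,-0.1,-3.5,0,0,0,0.4]]]'

```text
t: 11.37
position: [0.5093, -0.0351, 0.1666]
tool_rot: [[-0.002, 0.997, 0.078], [0.0, 0.078, -0.997], [-1.0, -0.002, -0.0]]
ft_force: [0.6, 0.3, -0.8]
gripper_width: 0.156
```

Request:
play_rows --series '[[[-1,-0.1,-3.5,0,0,0,0.3],[-1,-0.1,-3.5,0,0,0,0.3],[-1,-0.1,-3.5,0,0,0,0],[-1,-0.1,-2.7,0,0,0,0],[-1,-0.1,-2.0,0,0,0,0],[-1,0,0,0,0,0,0],[-1,0,0,0,0,0,0]]]'

```text
t: 11.95
position: [0.5046, -0.1861, 0.1664]
tool_rot: [[-0.002, 0.996, 0.086], [0.001, 0.086, -0.996], [-1.0, -0.002, -0.001]]
ft_force: [0.2, 0.5, -0.4]
gripper_width: 0.157
```

Request:
play_rows --series '[[[-1,0,-0.4,-1.5,0,0,0],[-1,0,0,-2.5,0,0,0],[-1,0,0,-2.5,0,0,0],[-1,0,0,-1.5,0,0,0],[-1,0,0,-0.9,0,0,0],[-1,0,0,0,0,0,0],[-1,0,0,0,0,0,0]]]'

```text
t: 12.53
position: [0.5053, -0.189, 0.0791]
tool_rot: [[-0.0, 0.996, 0.089], [0.0, 0.089, -0.996], [-1.0, -0.0, -0.0]]
ft_force: [-0.9, 0.7, 0.0]
gripper_width: 0.153
```

```bash
python3 look.py side 300 130 80 100 6 s10;python3 look.py top 370 200 75 100 6 t10
```

```text
12.5833 [ 0.50562773 -0.18926677  0.07990985] 0.15497309585178495
12.6333 [ 0.50578866 -0.18945874  0.0802383 ] 0.1552394268584559
```

View pics/s10.png

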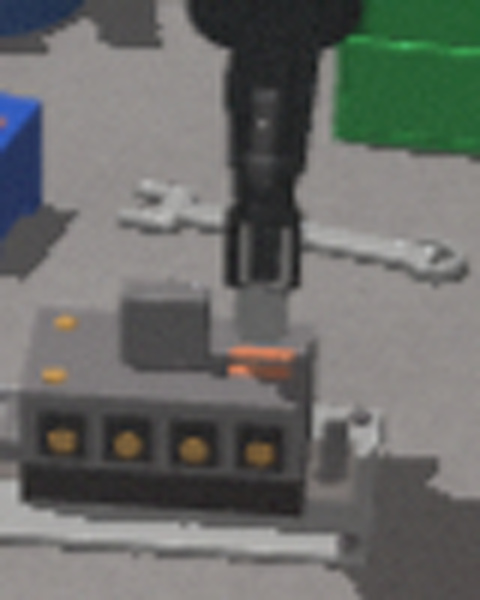

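View pics/t10.png

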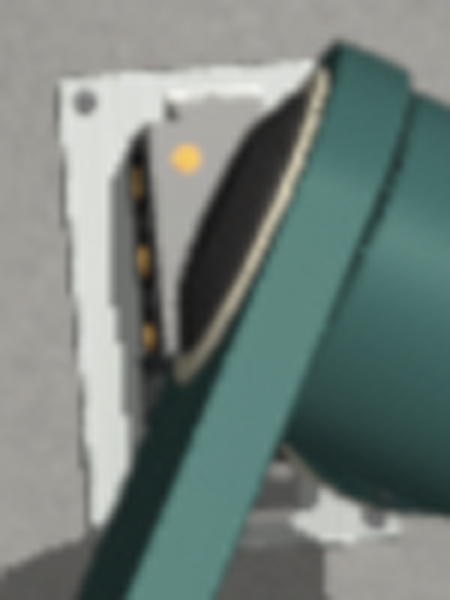

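```bash
python3 - <<'E'
from h import *
f=lambda X:((proj("side",X)-[300,130]+.5)*6).round(1).tolist()
t=np.array([.5057,-.1894,.0801])
print("tip c, front edge L,R",f([t+[0.0005,0,.0017],t+[.0095,.001,.0017],t+[-.0085,.001,.0017]]))
print("shoulder front corners",f([t+[.017,.0085,.0337],t+[-.017,.0055,.0337]]))
print("gap mouth est",f([[.5052,-.1907,.068]]), "1mm y",f([[.5052,-.1897,.068]]),"+-15x",f([[.5202,-.1894,.068],[.4902,-.192,.068]]))
E
python3 look.py side 325 160 40 40 14 s11
```

```text
tip c, front edge L,R [[260.4, 339.4], [240.4, 338.5], [279.7, 342.8]]
shoulder front corners [[222.5, 285.8], [298.9, 290.3]]
gap mouth est [[262.3, 363.5]] 1mm y [[262.0, 364.7]] +-15x [[229.4, 361.5], [295.4, 365.5]]
12.6833 [ 0.50580934 -0.18957593  0.08027235] 0.15110610485472434
```

View pics/s11.png

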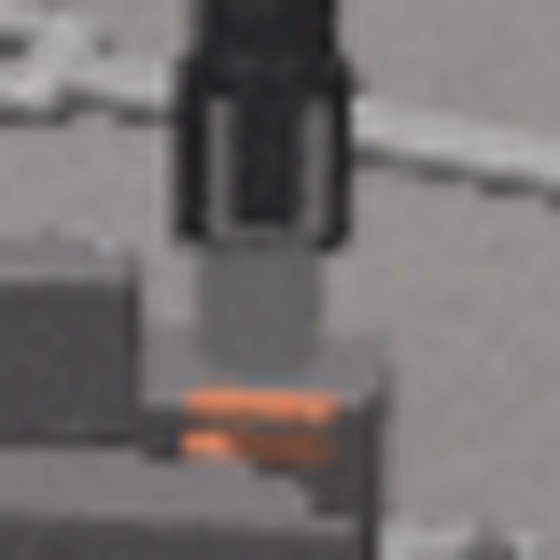

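Request:
play_rows --series '[[[-1,-0.05,-0.08,-0.5,0,0,0],[-1,0,0,-0.5,0,0,0],[-1,0,0,0,0,0,0],[-1,0,0,-0.3,0,0,0],[-1,0,0,-0.3,0,0,0],[-1,0,0,-0.2,0,0,0],[-1,0,0,0,0,0,0]]]'

```text
t: 13.27
position: [0.5045, -0.1903, 0.0604]
tool_rot: [[-0.001, 0.996, 0.088], [0.0, 0.088, -0.996], [-1.0, -0.001, -0.0]]
ft_force: [0.4, 0.9, -0.7]
gripper_width: 0.156
```

The tip is about 6 mm into the gap with no force. Continuing down.

Request:
play_rows --series '[[[-1,0.05,0,-0.4,0,0,0],[-1,0,0,-0.4,0,0,0],[-1,0,0,-0.4,0,0,0],[-1,0,0,0,0,0,0]]]'

```text
t: 13.6
position: [0.5048, -0.1902, 0.0479]
tool_rot: [[-0.001, 0.996, 0.088], [0.0, 0.088, -0.996], [-1.0, -0.001, -0.0]]
ft_force: [-0.4, -0.1, -1.5]
gripper_width: 0.156
```

Request:
play_rows --series '[[[-1,0,0,-0.4,0,0,0],[-1,0,0,-0.3,0,0,0],[-1,0,0,-0.3,0,0,0],[-1,0,0,0,0,0,0]]]'

```text
t: 13.93
position: [0.5049, -0.1902, 0.0382]
tool_rot: [[-0.001, 0.996, 0.088], [0.0, 0.088, -0.996], [-1.0, -0.001, -0.0]]
ft_force: [0.1, -0.8, -0.2]
gripper_width: 0.156
```

Home is expected at a reported z of about 0.034. I'll take small steps while watching force.

Request:
play_rows --series '[[[-1,0,0,-0.3,0,0,0],[-1,0,0,0,0,0,0]]]'

```text
t: 14.1
position: [0.5051, -0.1903, 0.0355]
tool_rot: [[-0.0, 0.996, 0.088], [0.0, 0.088, -0.996], [-1.0, -0.0, -0.0]]
ft_force: [-0.6, -0.0, -0.1]
gripper_width: 0.151
```

Request:
play_rows --series '[[[-1,0,0,-0.15,0,0,0],[-1,0,0,0,0,0,0]]]'

```text
t: 14.27
position: [0.5052, -0.1903, 0.0344]
tool_rot: [[0.0, 0.996, 0.088], [0.0, 0.088, -0.996], [-1.0, 0.0, -0.0]]
ft_force: [0.2, 0.2, -0.4]
gripper_width: 0.157
```

Request:
play_rows --series '[[[-1,0,0,-0.15,0,0,0],[-1,0,0,0,0,0,0]]]'

```text
t: 14.43
position: [0.5054, -0.1905, 0.0342]
tool_rot: [[0.001, 0.996, 0.088], [-0.0, 0.088, -0.996], [-1.0, 0.001, 0.0]]
ft_force: [-6.2, 2.3, 12.0]
gripper_width: 0.155
```

Request:
play_rows --series '[[[-1,0,0,-0.1,0,0,0],[-1,0,0,0,0,0,0]]]'

```text
t: 14.6
position: [0.5056, -0.1905, 0.0342]
tool_rot: [[0.001, 0.996, 0.088], [-0.001, 0.088, -0.996], [-1.0, 0.001, 0.001]]
ft_force: [-11.4, 3.8, 23.1]
gripper_width: 0.157
```

It seated at reported z 0.0342, as expected, with a 23 N push. I'll relax, release and look.

Request:
play_rows --series '[[[-1,0,0,0.2,0,0,0],[0.5,0,0,0,0,0,0],[0.5,0,0,0,0,0,0],[0.5,0,0,0,0,0,0],[0.5,0,0,0,0,0,0],[0.5,0,0,0,0,0,0]]]'

```text
t: 15.1
position: [0.5051, -0.1903, 0.0337]
tool_rot: [[-0.0, 0.996, 0.088], [0.0, 0.088, -0.996], [-1.0, -0.0, -0.0]]
ft_force: [-0.3, -0.6, -0.9]
gripper_width: 0.757
```

Request:
play_rows --series '[[[0.5,0,0,1,0,0,0],[0.5,0,0,2.5,0,0,0],[0.5,0,0,3,0,0,0],[0.5,0,0,2,0,0,0],[0.5,0,0,0,0,0,0]]]'

```text
t: 15.52
position: [0.5069, -0.191, 0.1246]
tool_rot: [[0.006, 0.996, 0.088], [-0.003, 0.088, -0.996], [-1.0, 0.006, 0.003]]
ft_force: [0.8, -0.5, 0.6]
gripper_width: 0.749
```

```bash
python3 look.py side 290 150 80 80 7 s12
```

```text
15.5667 [ 0.50625914 -0.19078378  0.12205659] 0.7488373734223395
```

View pics/s12.png

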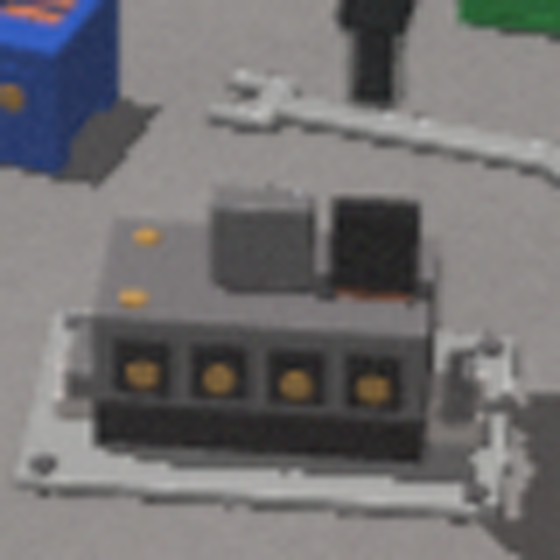

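The gauge is home, with its shoulder resting on the strips, and the contactor is still on the rail. Now the grip bar: target (0.549, −0.187), reported z 0.0315.

Request:
play_rows --series '[[[0.5,1.5,0.1,0,0,0,0],[0.5,1.8,0.1,0,0,0,0],[0.5,1.1,0.1,0,0,0,0],[0.5,0,0,0,0,0,0],[0.5,0,0,0,0,0,0],[0.5,0,0,0,0,0,0]]]'

```text
t: 16.07
position: [0.5486, -0.1872, 0.1185]
tool_rot: [[-0.001, 0.996, 0.088], [0.0, 0.088, -0.996], [-1.0, -0.001, -0.0]]
ft_force: [0.7, -0.4, 0.7]
gripper_width: 0.753
```

Request:
play_rows --series '[[[0.5,0.05,0.05,-2,0,0,0],[0.5,0,0,-2.5,0,0,0],[0.5,0,0,-2,0,0,0],[0.5,0,0,-1.2,0,0,0],[0.5,0,0,-0.9,0,0,0],[0.5,0,0,0,0,0,0],[0.5,0,0,0,0,0,0]]]'

```text
t: 16.65
position: [0.5498, -0.187, 0.0336]
tool_rot: [[0.0, 0.996, 0.088], [-0.0, 0.088, -0.996], [-1.0, 0.0, 0.0]]
ft_force: [0.3, 0.2, 0.6]
gripper_width: 0.752
```

Request:
play_rows --series '[[[-1,0,0,0,0,0,0],[-1,0,0,0,0,0,0],[-1,0,0,0,0,0,0],[-1,0,0,0,0,0,0],[-1,0,0,0,0,0,0],[-1,0,0,0,0,0,0],[-1,0,0,0,0,0,0],[-1,0,0,0,0,0,0]]]' --grip_force 80

```text
t: 17.32
position: [0.5501, -0.1871, 0.0337]
tool_rot: [[0.001, 0.996, 0.088], [-0.001, 0.088, -0.996], [-1.0, 0.001, 0.001]]
ft_force: [-0.8, -1.4, 5.9]
gripper_width: 0.178
```

The bar is gripped (0.178 ≈ 15 mm). Lifting gently.

Request:
play_rows --series '[[[-1,0,0,0.2,0,0,0],[-1,0,0,0.4,0,0,0],[-1,0,0,0.6,0,0,0],[-1,0,0,0.8,0,0,0],[-1,0,0,1,0,0,0],[-1,0,0,1,0,0,0],[-1,0,0,1,0,0,0],[-1,0,0,1,0,0,0]]]'

```text
t: 17.98
position: [0.5498, -0.1869, 0.0944]
tool_rot: [[0.001, 0.996, 0.088], [-0.0, 0.088, -0.996], [-1.0, 0.001, 0.0]]
ft_force: [0.6, -0.6, -4.9]
gripper_width: 0.179
```

Request:
play_rows --series '[[[-1,0,0,1,0,0,0],[-1,0,0,1,0,0,0],[-1,0,0,0.8,0,0,0],[-1,0,0,0.6,0,0,0],[-1,0,0,0.4,0,0,0],[-1,0,0,0.2,0,0,0],[-1,0,0,0,0,0,0],[-1,0,0,0,0,0,0]]]'

```text
t: 18.65
position: [0.5496, -0.1868, 0.1326]
tool_rot: [[-0.001, 0.996, 0.088], [0.0, 0.088, -0.996], [-1.0, -0.0, -0.0]]
ft_force: [0.3, -0.0, -5.2]
gripper_width: 0.174
```

Request:
play_rows --series '[[[-1,0,0,0,0,0,0],[-1,0,0,0,0,0,0],[-1,0,0,0,0,0,0],[-1,0,0,0,0,0,0],[-1,0,0,0,0,0,0],[-1,0,0,0,0,0,0]]]'

```text
t: 19.15
position: [0.5497, -0.1868, 0.1329]
tool_rot: [[-0.0, 0.996, 0.088], [0.0, 0.088, -0.996], [-1.0, -0.0, -0.0]]
ft_force: [1.6, -0.6, -5.2]
gripper_width: 0.174
```

```bash
python3 look.py side 260 90 130 130 5 s13; python3 look.py top 320 120 200 200 3 t13; python3 -c "
from cell import arm
s=arm.read_state();print(s['joint_vel'].round(2),s['ft_force'].round(1),s['wrist_torque'].round(2))"
```

```text
19.2 [ 0.54967896 -0.18683132  0.13291802] 0.1727996323680141
19.25 [ 0.5496953  -0.1868522   0.13297733] 0.17425326527190316
[ 0.05 -0.05 -0.01  0.03 -0.09  0.2 ] [-0.1 -0.3 -5.8] [ 0.06 -0.03  0.03]
```

View pics/s13.png

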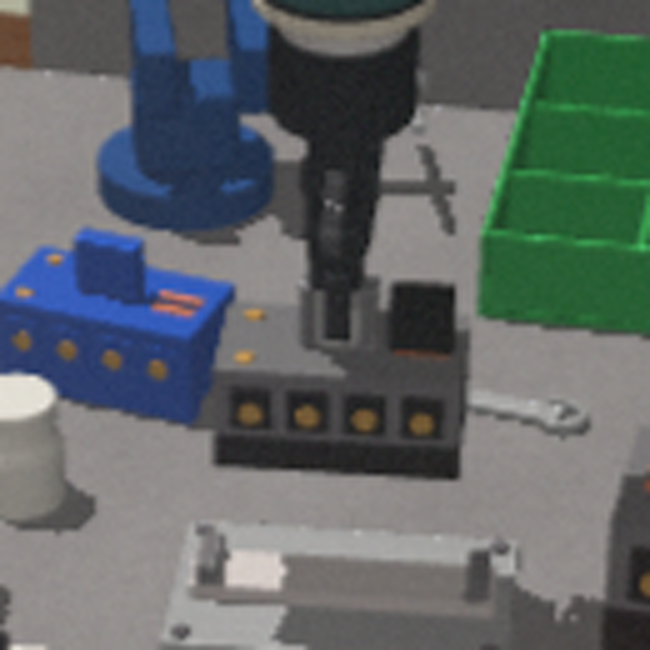

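View pics/t13.png

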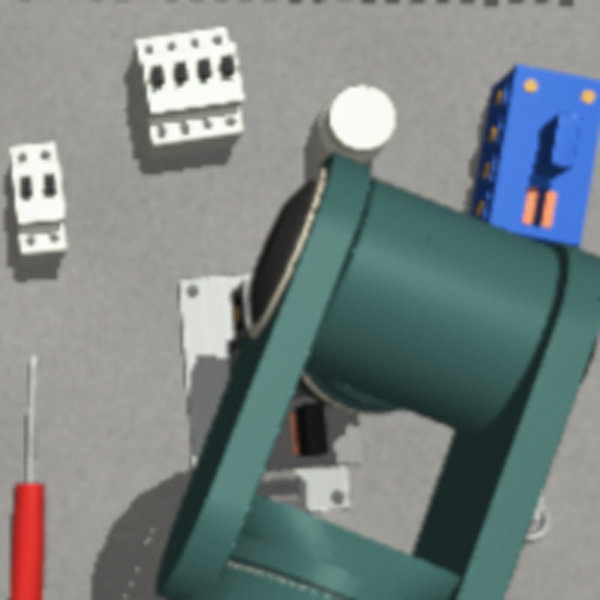

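It hangs level, 99 mm above its place, with the gauge home, about 5 N on the wrist (the expected weight) and the bystanders I can see in place. Handing in.

```bash
python3 -c "
from cell import arm
print(arm.hand_in())"
```

```text
the job is handed in; nothing more can be done
None
```

The flat blade gauge is fully home in the contactor's gap. I handed the job in at about 19 s, with the gripper holding the contactor by its bar about 99 mm above the rail. No verdict is given at hand-in.

**What the last checks showed**
- **Gauge:** it stopped at reported z 0.0342, where I expected it to seat, under a 23 N push. After release, a picture showed it home with the contactor still on its rail.
- **Hold:** the pictures show the contactor level and clear of the seat, with the gauge still in. The bar grip read about 15 mm for a 16 mm bar. The wrist carried about 5 N, as expected, and the joints were practically still.
- **Bystanders:** none of those visible in the last pictures looks moved. The pin gauge was still standing in the rack after I took the gauge out. I did not measure them again at the end.

**What disagreed**
- **Height reading:** the arm's reported TCP height was about 39.5 mm too low. My first grasp therefore closed on nothing, just above the gauge head, without moving it. I measured the error by touching clear bench with the shut fingers, which pressed about 17 N, and corrected every later height by it.
- **Sideways position:** the reported x and y agreed with the cameras to about 3 mm or better.

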